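# Close the resin jar, then draw the curing lamp out to its mark and hold it

## Robot

A 6-joint arm with a two-finger parallel gripper is mounted at the origin on the work surface. World frame = base frame: x ahead of the robot, y to its left, z up, the work surface at z = 0. Lengths are in mm, angles in rad, forces in N, time in s.
With the tool pointing down it reaches from about 250 to 725 mm from the base axis. Payload 9.7 kg.
Tool frame: the origin (TCP) lies on the mounting face of the last link; the fingertips stand 173 mm ahead of it and the grasp point (between the pads) lies 155 mm ahead of it (arm.grip_point_offset is the distance from the TCP to the grasp point, in mm); z points along the fingers, y is the line along which they close (so a half turn about z gives the same grasp; the last joint's range is limited). The gripper opens to 85 mm and grips with 20 to 120 N. Pads are 22 mm wide; open, the fingers measure 114 mm over their backs; the gripper's body (76 mm by 85 mm) begins 54 mm behind the grasp point. The pads swing forward as they close: fully open they stand 13 mm farther back than shut.
Start: joints at [-1.322, 0.087, 0.176, 1.66, 0, 1.571], TCP at [135.43, -533.063, 404.684] pointing down, gripper open.
Joint ranges: [-3.13, 3.13], [-0.85, 1.81], [-1.15, 1.24], [-2.2, 2.28], [-1.44, 1.52], [-3.14, 3.14]. Speed limits (rad/s): [2.22, 2.22, 2.57, 3.14, 3.14, 3.14].

## Interface

Orientations are given as a unit quaternion [x, y, z, w].
In Python, from rig import arm gives the robot as it stands.
- The arm moves only by the tool move_arm, never from a script. Its argument "increments" is a list of rows, each a list of 3 entries, a list of its own where there are three numbers: the gripper command: -1 is shut, 1 is fully open, values between are in proportion, then the shift along the world's x, y, z scaled (see below), then the turn about the world's z scaled (see below). In form: [[gripper, [dx, dy, dz], turn], ...]. A call has 1 to 20 rows; each row shifts and turns the commanded pose from where the row before left it; what a row does not reach is not made up. The controller multiplies each number of a shift by 1 m and each number of a turn by 45 degrees. A row lasts 1/8 s, in which the tool goes at most 62.5 mm and 10.7 degrees, less where a joint would pass 70% of its speed; a pose out of reach is approached as far as the arm can. A call with a number of a shift or a turn outside -1 to 1 is refused whole. A call with a gripper value outside its range is refused whole. The fingers move at their own pace and stop on an object; "squeeze" is the grip in N (left out, the last holds). Time passes only in rows, so rows that do not move let the fingers close. It gives the time, the measured TCP pose, the force, the opening and the grip force at its end, in the units of the state.
- arm.read_state(): the state, without advancing time (a new reading comes with each control period).
- arm.snapshot(name): name is "scene" or "top" or "wrist"; returns a dict with "image" (384x512x3 uint8, red, green, blue), "range_z" (384x512 float32, mm along the optical axis (not along the pixel's ray), 0 where there is no reading), "K" (3x3 intrinsics, pixels), "extrinsics" (4x4, takes a point from world to camera coordinates). Camera axes: x right, y down, z forward; pixel columns grow to the right and rows downward; lengths in mm; the calibration is good to about 2 mm. The wrist camera is an equidistant fisheye: a pixel r from the principal point sees the ray r / f radians off the axis. A picture is of the moment at which its call begins.
- arm.finish_job(): hands the job in; it is judged then, once.
Trained networks look in a picture, given as the dict that the camera call returned (one of the last four; its "shot" number tells which), for a name from the list of things; names that differ only in an ending like _2 or _b are one class to them, and where a whole thing is asked for, a point or a joint stands for the part that bears it (a point fixed in the world has none). Each returns a list of dicts, best first, with "conf" (0 to 1); they miss things now and then, are a little off and sometimes report something else, mostly with a low value. They report only what shows in the picture. A call takes as long as a camera call. They do not tell look-alikes from the thing itself.
- arm.spot_in(thing, picture): "position" ([x, y, z] in mm, in world coordinates, good to about 4 mm: the middle of the surface that is visible of it).
- arm.silhouettes(thing, picture): "pixels" (384x512 bool, what is visible of it).
- arm.tip_of(thing, picture): "position" ([x, y, z] in mm, in world coordinates, good to about 4 mm: a listed point, or the origin of a listed thing).
The state is a dict: "t": time; "joint_pos": joint angles; "joint_vel": joint speeds; "tau": joint torques, N m; "tool_pos": TCP position; "eef_rot": TCP orientation; "contact_force": force on the tool from outside, world axes, zero at the start; "torque": the same for the moment, N m; "finger_gap": finger opening in mm; "grasp_force": force on a finger pad.
Only numpy, scipy, OpenCV 4.12 (cv2) and the standard library are available. Lean on these libraries where they do the work, as an engineer would, in place of code of your own. Each camera call takes 0.05 s, during which the arm holds its last target. There are 200 camera calls.

## Task

Screw the cap of the amber resin jar fully tight (clockwise), so that the lamp's light cannot set the resin. Then push the green lock button of the curing lamp right in, take the blue knob on its sprung boom and pull the boom out until the black pointer stands on the white line of the red rider on the scale. Finish while still gripping the knob and holding the pointer on that line: the boom springs back if let go; do not shift the rider or the things lying about.

Things in the scene. Friction and masses are not known exactly. Their poses are not given: they have to be found in the camera images.
- jar: Amber glass jar, 64 mm diameter, in a round dark holder (90 mm diameter, 14 mm high), fixed to the bench. Origin: centre of the underside on the bench, z up. Its shoulder narrows from 64 mm at 62 mm height to 48 mm at 71 mm height; the cap begins at 73 mm. A white mark on the jar (its own -x side) shows where the cap's white line ends up when tight.
- cap_top (a point): Centre of the top of the jar's black screw cap: round, 48 mm diameter, 26 mm high (underside 73 mm, top 99 mm above the bench), with a white line from centre to rim. It stays on the jar and only turns about its upright axis; it neither rises nor sinks. It can be gripped across its diameter from any side.
- cap (a joint): Turn of the cap in rad, growing clockwise seen from above; 1.2 is the hard stop (tight), starts loose at 0.05 to 0.4. Tight counts from 1.1. Turning takes about 0.1 N m; it stays where left.
- lamp: Curing lamp stand, fixed to the bench: grey foot plate, post, white level sleeve along its y axis (36 mm wide, from y -110 to +90 mm, 115 to 160 mm above the bench), white scale bar with ticks every 10 mm, parallel, 65 mm to the +x side (24 mm wide, top at 130 mm). Origin: on the bench, below the sleeve's axis (x = 0). The boom slides out along this frame's +y axis, level.
- lock_button_top (a point): Centre of the top of the green round lock button (28 mm diameter) on top of the sleeve, 175 mm above the bench when out. Its axis is vertical; press it straight down.
- lock_button (a joint): Travel of the lock button in m: 0 out (boom locked), 0.008 fully in (hard stop). The catch lets the boom go from 0.0065. It has no spring: it moves against about 2.5 N friction and stays in when pressed.
- boom_knob (a point): Point on the axis of the blue round knob on the boom's end, 182 mm above the bench, to grip at. Knob: 25 mm diameter from 165 to 200 mm above the bench. Below it a grey block (34 mm square, top at 155 mm) and the white lamp head (76 mm diameter, 92 to 124 mm up). Moves with the boom. Retracted it lies 170 mm along the lamp's +y axis from the button.
- boom (a joint): Extension of the telescoping boom in m along the lamp's +y axis: 0 retracted (start), 0.135 hard stop. Locked at about 0.002 until the button is in. A spring draws it back with 3 N at 0 growing to 6 N at 0.12, plus about 1 N friction; let go, it returns to 0.
- pointer_tip (a point): Tip of the black pointer that reaches from the boom's end sideways (lamp +x) over the scale bar; moves with the boom. It is on the line when it has the same y in the lamp's frame as rider_line (within 4 mm).
- rider_line (a point): Middle of the white line on top of the red rider (18 x 12 x 12 mm) clipped on the outer edge of the scale bar, 133 mm above the bench. This is the mark to reach; it lies where the pointer will be at a boom extension of 0.045 to 0.115 m.
- rider (a joint): Position of the rider along the scale in m, counted so that the pointer is on its line when boom has the same value. It is stiff and must stay (within 5 mm).
- cast: Bystander: yellow stone dental cast, 55 x 62 x 27 mm, lying on the bench under the lamp's path. Origin: centre of the underside.
- bowl: Bystander: black rubber mixing bowl, 124 mm across the rim, 85 mm high. Origin: centre of the underside.
- work_bin: Bystander: open blue work bin, 130 x 100 x 65 mm. Origin: centre of the underside.
- spatula: Bystander: mixing spatula, 190 mm long, lying flat on the bench beyond the lamp. Origin: underside.
There are look-alikes about, which are no part of the job. Leave any pink or yellow look-alike of the jar alone.

How it is judged:
By the outcome, as a careful person would: the job done as asked, in the order asked, and still so for the second after the job is handed in, while the arm keeps its last pose, push and grip.
It also fails if it takes over 58 s, if anything falls off the work surface, if the arm or the gripper's body presses on something with over 40 N, if the wrist force passes 120 N, or if a joint passes its speed limit or range.

## Working session

There is one attempt and no reset: what is moved stays moved. The work goes in short steps, Python scripts to look and compute and a tool call to move; the robot and the scene stay as the last step left them, time stands still between calls to the robot, and variables do not carry over. Pictures are saved under pics/ and viewed, at most 10 in all, crops included, and the job is handed in when it is done.

Besides the shell and the picture viewer there is one more tool, called after "Emit:" as name([rows], argument=value, ...), one row to a line, values as JSON. move_arm: Moves the arm, as the interface text tells. Its arguments: {"type":"object","properties":{"increments":{"type":"array","items":{"type":"array"}},"squeeze":{"type":"number"}},"required":["increments"]}

```bash
mkdir -p pics
cat > h.py <<'E'
from rig import arm
import numpy as np, cv2
def save(s,n,crop=None,k=1):
    im=s["image"][:,:,::-1]
    if crop: a,b,c,d=crop; im=im[b:d,a:c]
    cv2.imwrite("pics/"+n,cv2.resize(np.ascontiguousarray(im),None,fx=k,fy=k,interpolation=cv2.INTER_CUBIC))
def w(s,u,v,z=None):
    """pixel -> world, by depth, or by known height z"""
    K=s["K"];E=np.array(s["extrinsics"]);r=np.linalg.inv(K)@[u,v,1.]
    R,t=E[:3,:3],E[:3,3]
    c=-R.T@t; d=R.T@r
    k=s["range_z"][int(v),int(u)] if z is None else (z-c[2])/d[2]
    return c+k*d
E
python3 - <<'E'
from h import *
a=arm.snapshot("scene");b=arm.snapshot("top")
im=np.vstack([a["image"],b["image"]]) 
cv2.imwrite("pics/a.png",cv2.resize(np.ascontiguousarray(np.hstack([a["image"],b["image"]])[:,:,::-1]),(800,300)))
save(b,"top.png",None,1.56);save(a,"sc.png",None,1.56)
for n,s in (("scene",a),("top",b)):
  for t in ["jar","cap_top","lamp","lock_button_top","boom_knob","pointer_tip","rider_line","cast","bowl","work_bin"]:
    print(n,t,[(np.round(d["position"]).tolist(),round(d["conf"],2)) for d in arm.tip_of(t,s)[:4]])
print(arm.read_state())
E
```

```text
scene jar [([525.0, 347.0, -1.0], 0.86), ([394.0, 334.0, -6.0], 0.83), ([520.0, 473.0, -0.0], 0.77), ([530.0, 341.0, 96.0], 0.63)]
scene cap_top [([587.0, 210.0, 95.0], 0.76), ([518.0, 478.0, 100.0], 0.72), ([392.0, 329.0, 96.0], 0.68), ([528.0, 342.0, 94.0], 0.59)]
scene lamp [([577.0, -264.0, 3.0], 0.58)]
scene lock_button_top [([577.0, -288.0, 174.0], 0.62)]
scene boom_knob [([555.0, -116.0, 186.0], 0.83)]
scene pointer_tip []
scene rider_line [([621.0, -50.0, 134.0], 0.39)]
scene cast [([540.0, -30.0, 1.0], 0.71)]
scene bowl [([735.0, 272.0, -0.0], 0.85)]
scene work_bin [([742.0, -313.0, -1.0], 0.6)]
top jar [([518.0, 481.0, -3.0], 0.91), ([590.0, 209.0, -3.0], 0.74), ([528.0, 336.0, 1.0], 0.64), ([395.0, 335.0, -1.0], 0.62)]
top cap_top [([518.0, 474.0, 97.0], 0.81), ([590.0, 207.0, 103.0], 0.74), ([394.0, 330.0, 97.0], 0.53), ([529.0, 336.0, 99.0], 0.5)]
top lamp [([574.0, -265.0, 2.0], 0.61)]
top lock_button_top [([579.0, -283.0, 179.0], 0.4)]
top boom_knob [([554.0, -119.0, 178.0], 0.81)]
top pointer_tip [([621.0, -113.0, 134.0], 0.84)]
top rider_line [([625.0, -52.0, 136.0],
[... 164 characters left out ...]
t': 1.1, 'joint_pos': array([-1.32198888e+00,  8.69137643e-02,  1.75858950e-01,  1.65975766e+00,
       -3.01724936e-05,  1.57079817e+00]), 'joint_vel': array([ 0.00139694, -0.00038146,  0.00194203,  0.00062756, -0.00081234,
       -0.00084453]), 'tau': array([ 4.94525466e-04, -5.20104218e+01,  4.64865518e+01,  1.65415680e-03,
        8.60732166e-05, -3.16418038e-06]), 'tool_pos': array([ 135.43450535, -533.06928033,  404.65551933]), 'eef_rot': array([ 9.92271946e-01,  1.24082172e-01, -1.59712993e-05, -6.13795317e-06]), 'contact_force': array([-1.2371719 , -0.39567023,  0.79839631]), 'torque': array([-0.00446278,  0.00214186,  0.02380652]), 'grasp_force': 0.0, 'finger_gap': 85.7286817900155}
```

View pics/top.png

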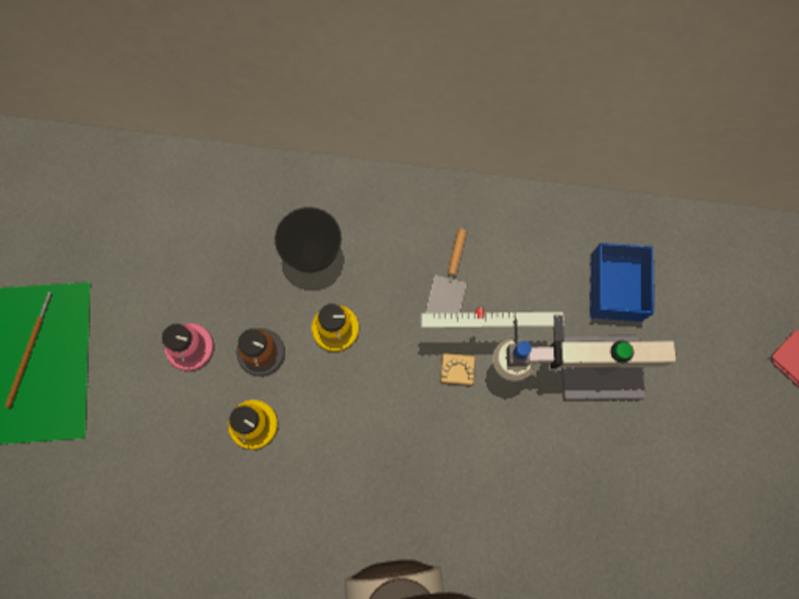

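View pics/sc.png

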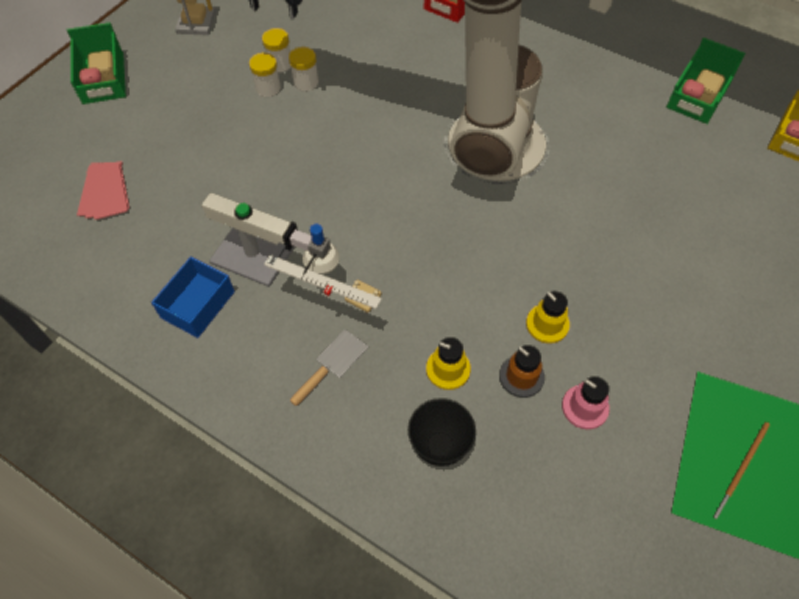

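The amber jar is at top-view pixel (258,350), in a dark round holder. The look-alikes are yellow at (333,325) and (253,424), and pink at (187,345). The lamp runs from the button (622,350) to the knob (523,350), with the rider at (480,313). Next is an enlarged crop to confirm the jar, plus a depth measurement.

Run:
```python
from h import *
b=arm.snapshot("top"); print(b["extrinsics"].round(3).tolist(),b["K"].tolist())
im=b["image"]; L=im[195:260,135:200]; R=im[190:255,260:440]
out=np.hstack([cv2.resize(L,(320,320),interpolation=2),cv2.resize(R,(480,173),interpolation=2) if 0 else cv2.copyMakeBorder(cv2.resize(R,(480,173),interpolation=2),0,147,0,0,0)])
cv2.imwrite("pics/crop.png",np.ascontiguousarray(out[:,:,::-1]))
Z=b["range_z"]; P=np.array([[w(b,u,v) for u in range(512)] for v in range(384)])
def reg(cx,cy,r,zl,zh):
    m=(np.hypot(P[:,:,0]-cx,P[:,:,1]-cy)<r)&(P[:,:,2]>zl)&(P[:,:,2]<zh); q=P[m]
    return (q.min(0)+q.max(0))/2,q.mean(0),len(q)
print("cap",reg(528,338,40,93,106));print("button",reg(578,-286,30,168,182));print("knob",reg(555,-117,25,193,208))
hsv=cv2.cvtColor(im,cv2.COLOR_RGB2HSV)
m=((hsv[:,:,0]<8)|(hsv[:,:,0]>172))&(hsv[:,:,1]>150)
m[:, :290]=0;m[:,330:]=0;m[:190]=0;m[215:]=0
q=np.argwhere(m);print("rider px",q.mean(0),len(q),w(b,q[:,1].mean(),q[:,0].mean(),133))
```

```text
[[0.129, -0.992, 0.004, 18.792], [-0.962, -0.127, -0.241, 613.092], [0.239, 0.027, -0.971, 1215.535], [0.0, 0.0, 0.0, 1.0]] [[457.98631015120003, 0.0, 252.25764493172267], [0.0, 457.98631015120003, 203.93266775159236], [0.0, 0.0, 1.0]]
cap (array([526.26604214, 339.23165638,  99.10493313]), array([526.03899805, 339.34597638,  99.75984888]), 232)
button (array([ 576.42324173, -286.80688738,  174.20690325]), array([ 577.67268956, -286.61333239,  175.06319482]), 100)
knob (array([ 554.73251989, -118.83849531,  200.74792115]), array([ 553.88722956, -118.65786755,  200.68033088]), 78)
rider px [199.88888889 307.16666667] 18 [621.53801637 -48.5618735  133.        ]
```

View pics/crop.png

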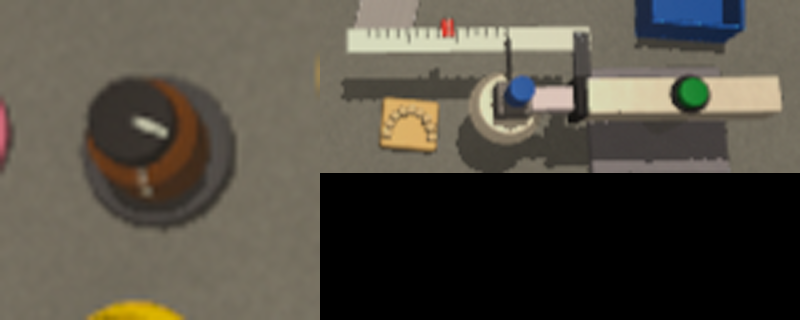

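The crop confirms it. The jar at (150,140) is amber in the dark holder. Its cap line points to the right (world -y) and its white mark points down (-x), about 60° further clockwise. I'll go above the cap.

Emit:
move_arm([
  [1,[0.0195,0.0436,0],0.178],
  [1,[0.0195,0.0436,0],0.178],
  [1,[0.0195,0.0436,0],0.178],
  [1,[0.0195,0.0436,0],0.178],
  [1,[0.0195,0.0436,0],0.178],
  [1,[0.0195,0.0436,0],0.178],
  [1,[0.0195,0.0436,0],0.178],
  [1,[0.0195,0.0436,0],0.178],
  [1,[0.0195,0.0436,0],0.178],
  [1,[0.0195,0.0436,0],0.178],
  [1,[0.0195,0.0436,0],0.178],
  [1,[0.0195,0.0436,0],0.178],
  [1,[0.0195,0.0436,0],0.178],
  [1,[0.0195,0.0436,0],0.178],
  [1,[0.0195,0.0436,0],0.178],
  [1,[0.0195,0.0436,0],0.178],
  [1,[0.0195,0.0436,0],0.178],
  [1,[0.0195,0.0436,0],0.178],
  [1,[0.0195,0.0436,0],0.178],
  [1,[0.0195,0.0436,0],0.178],
], squeeze=50)

```text
t: 3.65
tool_pos: [525.9, 340.5, 404.6]
eef_rot: [0.046, 0.999, 0.0, 0.0]
contact_force: [0.2, -0.7, -0.3]
finger_gap: 85.8
grasp_force: 0.0
```

Run:
```python
from h import *
s=arm.read_state();print(s["t"],s["joint_pos"].round(2),s["tool_pos"],s["eef_rot"].round(3))
b=arm.snapshot("wrist");print([(np.round(d["position"],1).tolist(),round(d["conf"],2)) for d in arm.tip_of("cap_top",b)])
```

```text
3.65 [ 0.57  0.28  0.4   1.69 -0.    0.67] [525.85169001 340.47753326 404.62972448] [0.046 0.999 0.    0.   ]
[([530.1, 339.5, 98.5], 0.62), ([517.8, 474.6, 103.8], 0.61), ([589.0, 212.3, 100.0], 0.59), ([387.4, 333.9, 99.7], 0.57)]
```

Emit:
move_arm([
  [1,[0.002,-0.0015,-0.04],0],
  [1,[0,0,-0.04],0],
  [1,[0,0,-0.04],0],
  [1,[0,0,-0.025],0],
  [1,[0,0,-0.0155],0],
  [-1,[0,0,0],0],
  [-1,[0,0,0],0],
  [-1,[0,0,0],0],
  [-1,[0,0,0],0],
  [-1,[0,0,0],0],
  [-1,[0,0,0],0],
])

```text
t: 5.12
tool_pos: [527.8, 339.5, 247.1]
eef_rot: [0.048, 0.999, 0.003, 0.002]
contact_force: [-0.8, 12.4, 2.8]
finger_gap: 46.4
grasp_force: 53.4
```

Emit:
move_arm([
  [-1,[0,0.001,0],-0.15],
  [-1,[0,0.001,0],-0.15],
  [-1,[0,0,0],-0.15],
  [-1,[0,0,0],-0.15],
  [-1,[0,0,0],-0.15],
  [-1,[0,0,0],-0.15],
  [-1,[0,0,0],-0.1],
  [-1,[0,0,0],0],
])

```text
t: 6.12
tool_pos: [527.5, 339.5, 247.0]
eef_rot: [0.427, 0.904, 0.001, 0.001]
contact_force: [-4.3, -2.0, 7.5]
finger_gap: 46.5
grasp_force: 53.9
```

Run:
```python
from h import *
s=arm.read_state();print(s["t"],s["joint_pos"].round(2),s["torque"],s["contact_force"],s["eef_rot"].round(3))
```

```text
6.125 [0.57 0.27 0.08 1.38 0.   1.46] [-0.58556121  0.8700007  -0.10590597] [-4.27302361 -1.99454735  7.50216832] [0.427 0.904 0.001 0.001]
```

Emit:
move_arm([
  [-1,[0,0,0],-0.1],
  [-1,[0,0,0],-0.1],
  [-1,[0,0,0],0],
])

```text
t: 6.5
tool_pos: [527.4, 339.4, 247.0]
eef_rot: [0.497, 0.868, 0.001, 0.0]
contact_force: [-5.2, -3.0, 9.1]
finger_gap: 47.1
grasp_force: 54.0
```

Run:
```python
from h import *
s=arm.read_state();print(s["t"],s["joint_pos"].round(2),s["torque"],s["contact_force"],s["eef_rot"].round(3))
```

```text
6.5 [0.57 0.27 0.08 1.38 0.   1.61] [-0.64099278  1.06187161 -0.05537215] [-5.15302224 -3.02078027  9.11598698] [0.497 0.868 0.001 0.   ]
```

Emit:
move_arm([
  [-1,[0,0,0],-0.1],
  [-1,[0,0,0],-0.1],
  [-1,[0,0,0],-0.1],
  [-1,[0,0,0],0],
])

```text
t: 7.0
tool_pos: [527.4, 338.5, 247.0]
eef_rot: [0.595, 0.804, -0.0, 0.001]
contact_force: [-3.8, -11.6, 11.0]
finger_gap: 46.4
grasp_force: 54.3
```

Run:
```python
from h import *
s=arm.read_state();print(s["t"],s["joint_pos"].round(2),s["torque"],s["contact_force"],s["eef_rot"].round(3))
```

```text
7.0 [ 0.57  0.27  0.08  1.38 -0.    1.85] [-2.44851216  0.99560269  1.2805127 ] [ -3.78883668 -11.60523316  11.00725005] [ 0.595  0.804 -0.     0.001]
```

Torque rose to 1.28 N m, so the cap is on its hard stop. I'll release, lift and head for the lamp.

Emit:
move_arm([
  [1,[0,0,0],0.02],
  [1,[0,0,0],0],
  [1,[0,0,0],0],
  [1,[0,0,0.04],0],
  [1,[0,0,0.05],0],
  [1,[0,0,0.07],0],
  [-1,[0.0035,-0.045,0],-0.02],
  [-1,[0.0035,-0.045,0],-0.02],
  [-1,[0.0035,-0.045,0],-0.02],
  [-1,[0.0035,-0.045,0],-0.02],
  [-1,[0.0035,-0.045,0],-0.02],
  [-1,[0.0035,-0.045,0],-0.02],
  [-1,[0.0035,-0.045,0],-0.02],
  [-1,[0.0035,-0.045,0],-0.02],
  [-1,[0.0035,-0.045,0],-0.02],
  [-1,[0.0035,-0.045,0],-0.02],
  [-1,[0.0035,-0.045,0],0],
  [-1,[0.0035,-0.045,0],0],
  [-1,[0.0035,-0.043,0],0],
  [-1,[0.0035,-0.043,0],0],
])

```text
t: 9.5
tool_pos: [576.5, -288.0, 396.7]
eef_rot: [0.65, 0.76, 0.0, 0.0]
contact_force: [0.7, 0.1, -0.7]
finger_gap: 0.1
grasp_force: 0.0
```

Run:
```python
from h import *
s=arm.read_state();print(s["tool_pos"],s["eef_rot"].round(3),s["contact_force"])
b=arm.snapshot("top");c=arm.snapshot("wrist")
for n,x in (("t",b),("w",c)):
  for t in ("lock_button_top","boom_knob","pointer_tip","rider_line"): print(n,t,[(np.round(d["position"],1).tolist(),round(d["conf"],2)) for d in arm.tip_of(t,x)[:2]])
L=cv2.resize(b["image"][195:260,135:200],(320,320),interpolation=2)
R=cv2.resize(c["image"],(427,320))
cv2.imwrite("pics/c2.png",np.ascontiguousarray(np.hstack([L,R])[:,:,::-1]))
```

```text
[ 576.46853497 -287.96376409  396.71133109] [0.65 0.76 0.   0.  ] [ 0.71982868  0.14209677 -0.7359389 ]
t lock_button_top [([579.7, -286.1, 174.6], 0.5)]
t boom_knob [([554.6, -115.9, 181.7], 0.97)]
t pointer_tip [([624.5, -110.4, 134.3], 0.93), ([741.0, -315.3, -0.8], 0.33)]
t rider_line [([625.9, -53.1, 134.1], 0.36)]
w lock_button_top [([573.9, -288.6, 172.8], 0.89)]
w boom_knob []
w pointer_tip []
w rider_line []
```

View pics/c2.png

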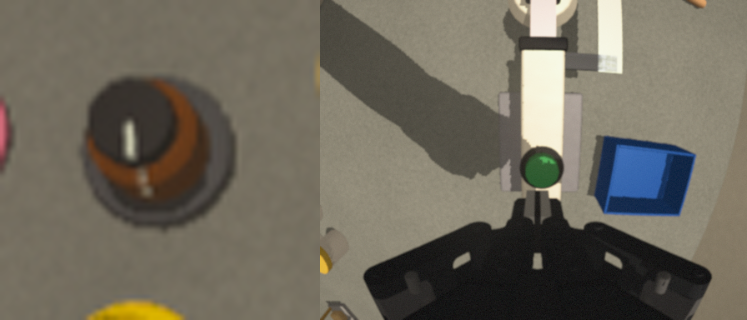

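The cap line now lines up with the jar's mark, and the button sits right under the shut fingers. Next I press it.

Emit:
move_arm([
  [-1,[0,0.0005,-0.025],0],
  [-1,[0,0,-0.017],0],
  [-1,[0,0,-0.006],0],
  [-1,[0,0,-0.003],0],
  [-1,[0,0,-0.002],0],
  [-1,[0,0,-0.002],0],
  [-1,[0,0,-0.002],0],
  [-1,[0,0,0],0],
])

```text
t: 11.0
tool_pos: [576.5, -286.0, 340.5]
eef_rot: [0.65, 0.76, 0.0, 0.001]
contact_force: [0.2, 2.2, 5.5]
finger_gap: 0.0
grasp_force: 2.8
```

Emit:
move_arm([
  [-1,[0,0,-0.002],0],
  [-1,[0,0,-0.001],0],
  [-1,[0,0,0],0],
])

```text
t: 11.38
tool_pos: [576.1, -285.9, 340.3]
eef_rot: [0.65, 0.76, 0.001, 0.002]
contact_force: [-5.5, 5.1, 20.8]
finger_gap: 0.1
grasp_force: 10.3
```

Force is 21 N with no further travel, so the button is fully in. Lift, open, and go over the knob.

Emit:
move_arm([
  [-1,[0,0,0.03],0],
  [-1,[0,0,0.04],0],
  [1,[-0.0035,0.028,0],0],
  [1,[-0.0035,0.028,0],0],
  [1,[-0.0035,0.028,0],0],
  [1,[-0.0035,0.028,0],0],
  [1,[-0.0035,0.028,0],0],
  [1,[-0.0035,0.028,0],0],
  [1,[0,0,0],0],
  [1,[0,0,0],0],
])

```text
t: 12.62
tool_pos: [555.6, -118.4, 406.6]
eef_rot: [0.65, 0.76, -0.0, 0.0]
contact_force: [-0.1, -0.3, 0.2]
finger_gap: 85.6
grasp_force: 0.0
```

Run:
```python
from h import *
s=arm.read_state();print(s["tool_pos"],s["finger_gap"])
c=arm.snapshot("wrist")
for t in ("lock_button_top","boom_knob","pointer_tip","rider_line"): print(t,[(np.round(d["position"],1).tolist(),round(d["conf"],2)) for d in arm.tip_of(t,c)[:2]])
```

```text
[ 555.5721898  -118.41428689  406.58680859] 85.58373295461598
lock_button_top []
boom_knob [([553.9, -115.8, 181.1], 0.59)]
pointer_tip [([623.1, -106.7, 133.6], 0.8)]
rider_line []
```

Emit:
move_arm([
  [1,[-0.001,0.001,-0.025],0],
  [1,[0,0,-0.022],0],
  [1,[0,0,-0.02],0],
  [1,[0,0,0],0],
  [-1,[0,0,0],0],
  [-1,[0,0,0],0],
  [-1,[0,0,0],0],
  [-1,[0,0,0],0],
  [-1,[0,0,0],0],
  [-1,[0,0,0],0],
  [-1,[0,0,0],0],
], squeeze=60)

```text
t: 14.25
tool_pos: [554.5, -117.0, 340.4]
eef_rot: [0.65, 0.76, 0.0, 0.001]
contact_force: [-0.1, 0.2, 5.2]
finger_gap: 23.3
grasp_force: 59.1
```

Emit:
move_arm([
  [-1,[-0.0007,0.005,0],0],
  [-1,[-0.0014,0.01,0],0],
  [-1,[-0.0014,0.01,0],0],
  [-1,[-0.0014,0.01,0],0],
  [-1,[-0.0014,0.01,0],0],
  [-1,[0,0,0],0],
  [-1,[0,0,0],0],
])

```text
t: 15.12
tool_pos: [548.2, -72.4, 340.4]
eef_rot: [0.65, 0.76, 0.0, 0.001]
contact_force: [0.4, -4.0, 6.5]
finger_gap: 23.5
grasp_force: 59.3
```

Run:
```python
from h import *
s=arm.read_state();print(s["tool_pos"],s["contact_force"],s["finger_gap"])
b=arm.snapshot("top");a=arm.snapshot("scene");c=arm.snapshot("wrist")
for n,x in (("t",b),("s",a),("w",c)):
  for t in ("boom_knob","pointer_tip","rider_line"): print(n,t,[(np.round(d["position"],1).tolist(),round(d["conf"],2)) for d in arm.tip_of(t,x)[:2]])
A=cv2.resize(a["image"][150:210,165:255],(390,260),interpolation=2)
B=cv2.resize(b["image"][190:240,265:340],(390,260),interpolation=2)
C=cv2.resize(c["image"],(400,300))
o=np.zeros((570,790,3),np.uint8);o[:260,:390]=A;o[:260,395:785]=B;o[265:565,:400]=C
cv2.imwrite("pics/c3.png",np.ascontiguousarray(o[:,:,::-1]))
```

```text
[548.20587593 -72.38127303 340.4304901 ] [ 0.36571467 -3.95944107  6.5474026 ] 23.482240140966372
t boom_knob [([547.7, -73.0, 178.6], 0.62)]
t pointer_tip []
t rider_line [([628.4, -52.9, 135.6], 0.58)]
s boom_knob [([547.3, -74.6, 184.7], 0.82)]
s pointer_tip [([614.8, -68.1, 134.5], 0.83), ([578.5, -262.3, 2.0], 0.72)]
s rider_line [([622.9, -50.9, 132.0], 0.56)]
w boom_knob [([548.9, -72.5, 183.4], 0.68)]
w pointer_tip [([616.7, -59.2, 132.9], 0.6)]
w rider_line [([624.1, -46.4, 131.7], 0.88)]
```

View pics/c3.png

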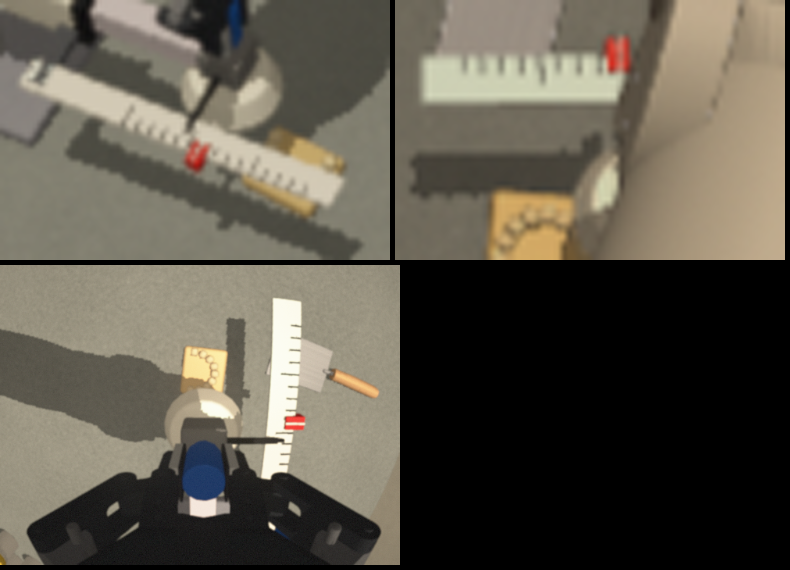

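The wrist view shows the pointer tip at (283,440) and the rider's line at (295,423), roughly 12 mm apart. I'll move 9 mm, then measure closely.

Emit:
move_arm([
  [-1,[-0.0006,0.0045,0],0],
  [-1,[-0.0006,0.0045,0],0],
  [-1,[0,0,0],0],
  [-1,[0,0,0],0],
])

```text
t: 16.23
tool_pos: [547.0, -63.5, 340.4]
eef_rot: [0.651, 0.759, -0.0, 0.001]
contact_force: [-0.6, -3.1, 6.8]
finger_gap: 23.3
grasp_force: 59.3
```

```bash
cat >> h.py <<'E'
def fw(s,u,v,z):
    K=s["K"];E=np.array(s["extrinsics"]);x=(u-K[0,2])/K[0,0];y=(v-K[1,2])/K[1,1];r=np.hypot(x,y)
    d=np.array([x/r*np.sin(r),y/r*np.sin(r),np.cos(r)]);R,t=E[:3,:3],E[:3,3];c=-R.T@t;d=R.T@d
    return c+d*(z-c[2])/d[2]
E
python3 - <<'E'
from h import *
s=arm.read_state();print(s["tool_pos"],s["contact_force"],s["finger_gap"])
c=arm.snapshot("wrist")
Y=np.array([-.1356,.9907])
p=[];
for t in ("pointer_tip","rider_line"):
  d=arm.tip_of(t,c)[:1];print(t,d, [np.dot(Y,e["position"][:2]) for e in d])
x0,y0,x1,y1=330,180,400,240
save(c,"c4.png",(x0,y0,x1,y1),10)
for u,v in ((340,200),(380,200)): print(u,v,fw(c,u,v,133), np.dot(Y,fw(c,u,v,133)[:2]))
E
```

```text
[546.97426683 -63.53076708 340.43282018] [-0.63599996 -3.11966445  6.76349932] 23.306156660587973
pointer_tip [{'position': [613.6, -50.5, 137.3], 'conf': 0.6}] [np.float64(-133.23451)]
rider_line [{'position': [621.8, -47.2, 130.6], 'conf': 0.94}] [np.float64(-131.07712)]
340 200 [595.07625843 -42.79232467 133.        ] -123.08669669848275
380 200 [622.89645511 -38.59233209 133.        ] -122.69818271711222
```

View pics/c4.png

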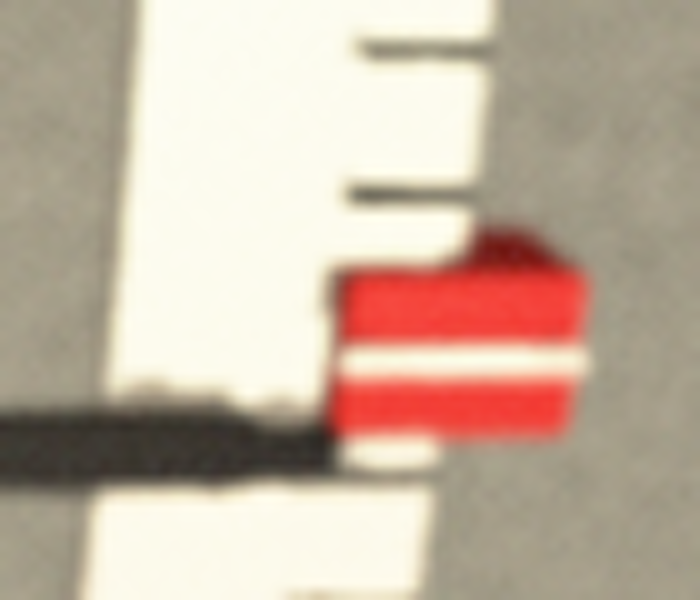

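The crop shows the pointer tip at image pixel (363,225) and the rider's line at (376,216), about 6 mm short.

Run:
```python
from h import *
c=arm.snapshot("wrist");Y=np.array([-.1356,.9907]);X=np.array([.9907,.1356])
for u,v,z in ((363,224.9,133),(363,224.9,137),(376.3,216.1,133),(382,204,130),(382,189.5,130)):
  q=fw(c,u,v,z);print(u,v,z,q.round(1),(X@q[:2]).round(1),(Y@q[:2]).round(1))
```

```text
363 224.9 133 [615.4 -57.4 133. ] 601.9 -140.3
363 224.9 137 [613.6 -56.1 137. ] 600.3 -138.8
376.3 216.1 133 [623.4 -50.  133. ] 610.8 -134.1
382 204 130 [626.6 -41.9 130. ] 615.1 -126.4
382 189.5 130 [623.9 -32.  130. ] 613.7 -116.3
```

Emit:
move_arm([
  [-1,[-0.0004,0.003,0],0],
  [-1,[-0.0004,0.0025,0],0],
  [-1,[0,0,0],0],
  [-1,[0,0,0],0],
])

```text
t: 16.92
tool_pos: [546.2, -58.1, 340.4]
eef_rot: [0.651, 0.759, -0.0, 0.001]
contact_force: [-0.4, -4.2, 5.8]
finger_gap: 23.5
grasp_force: 59.3
```

Run:
```python
from h import *
s=arm.read_state();print(s["tool_pos"],s["contact_force"])
c=arm.snapshot("wrist");Z=c["range_z"]
a=arm.snapshot("scene")
C=cv2.resize(c["image"][190:240,330:400],(560,400),interpolation=2)
A=cv2.resize(a["image"][165:195,195:235],(240,180),interpolation=2)
o=np.zeros((400,800,3),np.uint8);o[:,:560]=C;o[:180,560:]=A
cv2.imwrite("pics/c5.png",np.ascontiguousarray(o[:,:,::-1]))
print(Z[205:225:2,340:386:4].round(0))
for n,x in (("w",c),("s",a)):
  for t in ("pointer_tip","rider_line"): print(n,t,[np.round(d["position"],1).tolist() for d in arm.tip_of(t,x)[:1]])
```

```text
[546.19823062 -58.11034175 340.44009386] [-0.42486262 -4.18932792  5.77385576]
[[326. 189. 188. 189. 189. 190. 189. 188. 188. 325. 325. 325.]
 [326. 190. 189. 189. 189. 190. 190. 188. 189. 325. 325. 326.]
 [193. 190. 190. 190. 191. 190. 190. 190.   0. 198. 326. 327.]
 [193. 191. 189. 190. 190. 190. 190. 189. 189. 194. 194. 328.]
 [193. 191. 192. 190. 191. 191. 190. 191. 190. 191. 190. 191.]
 [193. 191. 191. 190. 190. 191. 188. 188. 187. 188. 188. 188.]
 [193. 190. 190. 190. 192. 192. 189. 188. 187. 188. 188. 187.]
 [194. 190. 190. 192. 192. 192. 190. 189. 188. 188. 189. 188.]
 [187. 186. 187. 185. 191. 192. 188. 189. 189. 189. 188. 188.]
 [186. 185. 186. 186. 187. 186. 189. 189. 188. 189. 188. 189.]]
w pointer_tip [[620.9, -48.3, 132.7]]
w rider_line [[622.0, -47.1, 133.2]]
s pointer_tip [[613.1, -50.4, 134.1]]
s rider_line [[622.7, -52.9, 134.3]]
```

View pics/c5.png

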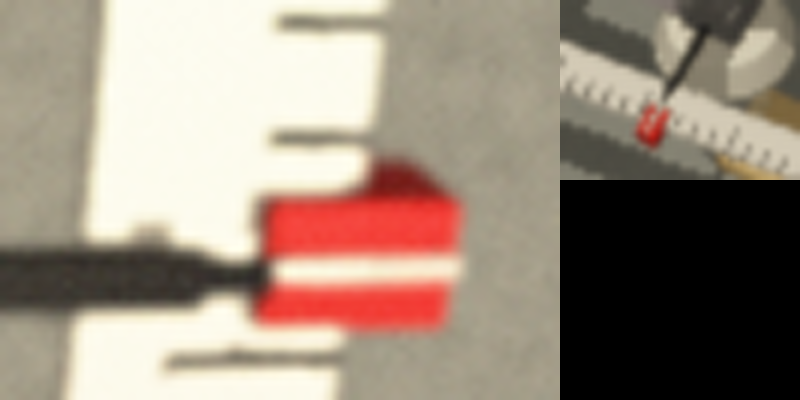

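The pointer tip at crop (262,278) meets the left end of the white line at (275,271), within about 1 mm, and the grip and force are steady. I'll hand in.

```bash
python3 -c "
from rig import arm
print(arm.finish_job())"
```

```text
the job is handed in; nothing more can be done
None
```

I handed in the job at about 17 s: the cap is turned to its hard stop, the lock button is fully in, and the knob is still gripped with the pointer about 1 mm from the rider's line. No verdict came back.

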